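Pack the clay amulets from pan and bench into the hinged case

ROBOT

A 6-joint arm with a two-finger parallel gripper is mounted at the origin on the work surface. World frame = base frame: x ahead of the robot, y to its left, z up, the work surface at z = 0. Lengths are in m, angles in rad, forces in N, time in s.
With the tool pointing down it reaches from about 0.375 to 0.925 m from the base axis. Payload 5.7 kg.
Tool frame: the origin (TCP) lies midway between the tips of the shut fingers; the grasp point (between the pads) lies 19 mm behind it; z points along the fingers, y is the line along which they close (so a half turn about z gives the same grasp; the last joint's range is limited). The gripper opens to 85 mm and grips with 20 to 120 N. Pads are 22 mm wide; open, the fingers measure 114 mm over their backs; the gripper's body (76 mm by 85 mm) begins 54 mm behind the grasp point. The pads swing forward as they close: fully open they stand 13 mm farther back than shut.
Start: joints at [-1.325, 0.359, 1.51, -0, 1.272, -0.115], TCP at [0.212, -0.561, 0.231] pointing down, gripper open.
Joint ranges: [-2.97, 2.97], [-1.01, 2.36], [0.21, 2.38], [-0.96, 4.11], [0.2, 2.71], [-2.98, 2.98]. Speed limits (rad/s): [2.39, 2.39, 3.14, 3.14, 3.14, 3.14].

INTERFACE

Orientations are given as a unit quaternion [x, y, z, w].
In Python, from bench import bot gives the robot as it stands. The module is installed in compiled form; this text tells all that it offers.
- The arm moves only by the tool play_rows, never from a script. Its argument "moves" is text: rows parted by semicolons, each of 7 numbers parted by spaces: the finger opening in m, from 0 to 0.0854, then the shift along the world's x, y, z in m, then the turn, a rotation vector about the world's x, y, z in degrees. In form: claw x y z wx wy wz; .... A call has 1 to 5 rows; each row is the pose to reach, as a shift and turn from the pose commanded when the call began; what a row does not reach only later rows make up. A row lasts 1/10 s, in which the tool goes at most 50 mm and 8.59 degrees, less where a joint would pass 70% of its speed; a pose out of reach is approached as far as the arm can. A call with a gripper value outside its range is refused whole. The fingers move at their own pace and stop on an object; "force" is the grip in N (left out, the last holds). Time passes only in rows, so rows that repeat a pose let the fingers close. It gives the time, the measured TCP pose, the force, the opening and the grip force at its end, in the units of the state.
- bot.state(): the state, without advancing time (a new reading comes with each control period).
- bot.grab_frame(name): name is "side" or "top"; returns a dict with "color" (420x560x3 uint8, blue, green, red), "range_z" (420x560 float32, m along the optical axis (not along the pixel's ray), 0 where there is no reading), "vertical_fov" (degrees; the focal length in pixels is half the picture's height over the tangent of half this angle, whatever the lens; pixels are square), "cx", "cy" (the principal point, pixels), "position" and "orientation" of the camera in the world. Camera axes: x right, y down, z forward; pixel columns grow to the right and rows downward; lengths in m; the calibration is good to about 2 mm. A picture is of the moment at which its call begins.
- bot.close_job(): hands the job in; it is judged then, once.
The state is a dict: "t": time; "joints": joint angles; "joint_vel": joint speeds; "tau": joint torques, N m; "position": TCP position; "orientation": TCP orientation; "contact_force": force on the tool from outside, world axes, zero at the start; "moment": the same for the moment, N m; "opening": finger opening in m; "grasp_force": force on a finger pad.
Only numpy, scipy, OpenCV 4.12 (cv2) and the standard library are available. Lean on these libraries where they do the work, as an engineer would, in place of code of your own. Each camera call takes 0.05 s, during which the arm holds its last target. There are 200 camera calls.

TASK

Pack the clay amulets away: swing the lid of the red-lined wooden case wide open, take the brass pan by its handle and tip its amulets out into the case, then stand the empty pan upright on its cork coaster again. Put the amulets lying loose on the bench into the case too, then swing the lid over and shut it fully, rim on rim, with every amulet inside. Leave the other things on the bench alone.

Things in the scene. Friction and masses are not known exactly. Their poses are not given: they have to be found in the camera images.
- case: lower half of a dark wooden hinged case, 180 mm (its x) by 150 mm (its y) by 34 mm high, walls and floor 7 mm thick, lined red, fixed to the bench. Origin at the centre of its underside, z up; the hinge runs along its -y edge, the open front edge is its +y edge.
- case_in (a point): centre of the case's inner floor (7 mm above the bench), axes as the case; the inside is 166 mm (x) by 136 mm (y) and 27 mm deep to the rim.
- hinge (a point): middle of the hinge line of the case (34 mm above the bench, at the middle of the -y rim), axes as the case: the line runs along x.
- lid (a joint): hinge angle of the case's lid half (same outline as the lower half, 30 mm deep, walls and top 7 mm, hollow), rad: 0 = shut, rim on rim with the lower half; 1.57 = upright; 3.05 = folded right back, lying beside the case on its -y side. Opens by turning about the case's +x. It starts shut or ajar. Stiff: stays where it is left; 1 to 5 N at the bar moves it.
- lid_bar (a point): middle of the brass pull bar on the lid's front edge: round, 10 mm thick, 90 mm long, parallel to the hinge, its axis 34 mm off the lid's front face on two end legs (29 mm free behind it). It lies 184 mm from the hinge line along the lid and 15 mm out of the rim plane towards the lid's top (49 mm above the bench when shut). Lid axes: x along the bar, y away from the hinge, z out of the top.
- coaster: round cork coaster, 124 mm across, 8 mm thick, fixed. Origin at the centre of its underside.
- pan: small brass pan, 280 g: flared round bowl 92 mm across the foot, 120 mm across the rim, 46 mm high, walls 4 mm, floor 5 mm, with one straight level handle pointing along its +y. Origin at the centre of its underside, z up. It starts on the coaster with some amulets in it.
- pan_grip (a point): place to hold the pan's handle, on the axis of the handle: a round wooden bar 14 mm thick that runs from 84 to 184 mm from the pan's centre at 40 mm above the pan's underside; this point is 118 mm from the centre. Axes as the pan (y along the handle, away from the bowl).
- pan_mouth (a point): centre of the pan's rim, axes as the pan.
- clay1_c (a point): centre of a chalk-white amulet of fired clay, 25 g: a small tablet with a rounded head, 24 mm wide (its x), 34 mm long (y, from -17 to +17 mm, rounded at +y) and 12 mm thick (z). It starts in the pan. May be absent.
- clay2_c (a point): centre of a chalk-white amulet of fired clay, 25 g: a small tablet with a rounded head, 24 mm wide (its x), 34 mm long (y, from -17 to +17 mm, rounded at +y) and 12 mm thick (z). It starts in the pan. May be absent.
- clay3_c (a point): centre of a chalk-white amulet of fired clay, 25 g: a small tablet with a rounded head, 24 mm wide (its x), 34 mm long (y, from -17 to +17 mm, rounded at +y) and 12 mm thick (z). It starts in the pan. May be absent.
- clay4_c (a point): centre of a chalk-white amulet of fired clay, 25 g: a small tablet with a rounded head, 24 mm wide (its x), 34 mm long (y, from -17 to +17 mm, rounded at +y) and 12 mm thick (z). It starts in the pan. May be absent.
- clay5_c (a point): centre of a chalk-white amulet of fired clay, 25 g: a small tablet with a rounded head, 24 mm wide (its x), 34 mm long (y, from -17 to +17 mm, rounded at +y) and 12 mm thick (z). It starts flat on the bench. May be absent.
- clay6_c (a point): centre of a chalk-white amulet of fired clay, 25 g: a small tablet with a rounded head, 24 mm wide (its x), 34 mm long (y, from -17 to +17 mm, rounded at +y) and 12 mm thick (z). It starts flat on the bench. May be absent.
- clay7_c (a point): centre of a chalk-white amulet of fired clay, 25 g: a small tablet with a rounded head, 24 mm wide (its x), 34 mm long (y, from -17 to +17 mm, rounded at +y) and 12 mm thick (z). It starts flat on the bench. May be absent.
- clay8_c (a point): centre of a chalk-white amulet of fired clay, 25 g: a small tablet with a rounded head, 24 mm wide (its x), 34 mm long (y, from -17 to +17 mm, rounded at +y) and 12 mm thick (z). It starts flat on the bench. May be absent.
- clay9_c (a point): centre of a chalk-white amulet of fired clay, 25 g: a small tablet with a rounded head, 24 mm wide (its x), 34 mm long (y, from -17 to +17 mm, rounded at +y) and 12 mm thick (z). It starts flat on the bench. May be absent.
- bottle: bystander, to be left alone: water bottle with a blue cap, 62 mm across, 190 mm tall; origin at the centre of its underside.
- jar: bystander, to be left alone: white and blue porcelain jar, 84 mm across, 95 mm tall; origin at the centre of its underside.
- book: bystander, to be left alone: thick orange book, 150 by 214 by 25 mm, lying flat; origin at the centre of its underside.
There are look-alikes about, which are no part of the job. Several things have the shape of the pan; the one meant has the colours described above.

How it is judged:
By the outcome, as a careful person would: the job done as asked, in the order asked, and still so for the second after the job is handed in, with the robot touching nothing.
Of clay1, clay2, clay3, clay4 only 2 to 4 are there at a start; the rules pass over those that are not, and their reading is None.
Of clay5, clay6, clay7, clay8, clay9 only 3 to 5 are there at a start; the rules pass over those that are not, and their reading is None.
At some moment in a run one of clay5, clay6, clay7, clay8, clay9 may be knocked a few centimetres aside while the robot is not near it.
It also fails if it takes over 208 s, if anything falls off the work surface, if the arm or the gripper's body presses on something with over 40 N, if the wrist force passes 120 N, or if a joint passes its speed limit or range.

## Working session

There is one attempt and no reset: what is moved stays moved. The work goes in short steps, Python scripts to look and compute and a tool call to move; the robot and the scene stay as the last step left them, time stands still between calls to the robot, and variables do not carry over. Pictures are saved under pics/ and viewed, at most 14 in all, crops included, and the job is handed in when it is done.

Besides the shell and the picture viewer there is one more tool, called after "Emit:" by a JSON object that holds its "fn" and its "kwargs", one argument or row to a line. play_rows: Moves the arm, as the interface text tells. Its arguments: {"type":"object","properties":{"moves":{"type":"string"},"force":{"type":"number"}},"required":["moves"]}

```bash
mkdir -p pics; cat > h.py <<'E'
import numpy as np,cv2
from bench import bot
from scipy.spatial.transform import Rotation as R
def shot(n,f):
    d=bot.grab_frame(n); cv2.imwrite('pics/'+f+'.png',d['color']); np.savez('pics/'+f+'.npz',**d); return d
def load(f): return dict(np.load('pics/'+f+'.npz'))
def cloud(d):
    h,w=d['range_z'].shape; f=h/2/np.tan(np.radians(float(d['vertical_fov']))/2)
    v,u=np.mgrid[:h,:w]; z=d['range_z']
    p=np.stack([(u-d['cx'])/f*z,(v-d['cy'])/f*z,z],-1)
    return R.from_quat(d['orientation']).apply(p.reshape(-1,3)).reshape(h,w,3)+d['position']
E
python3 - <<'E'
from h import *
for n in('top','side'):
    d=shot(n,n+'0');print(n,d['position'],d['orientation'],d['vertical_fov'],d['cx'],d['cy'])
s=bot.state();print(s)
E
```

```text
top [0.33054444 0.14574553 1.32948892] [-0.7016559   0.70855867 -0.05183409  0.05419253] 47.020728054709004 275.6344418662479 201.6028600600094
side [0.1333348  1.1613328  0.75143165] [-0.15163603  0.86064368 -0.47772311  0.08988656] 51.00514262226222 276.99592058359013 209.79437767879722
{'t': 0.1, 'joints': array([-1.32509326e+00,  3.59444988e-01,  1.51132700e+00,  6.86649279e-07,
        1.27249094e+00, -1.15104916e-01]), 'joint_vel': array([ 0.00084955, -0.00312455, -0.00270628,  0.00028067,  0.0010729 ,
        0.00128454]), 'tau': array([ 5.97464732e-04, -5.28651416e+01, -2.79349101e+01, -1.61733760e-04,
        4.99037429e-03,  6.34851062e-06]), 'position': array([ 0.21165919, -0.56077547,  0.23052942]), 'orientation': array([ 9.83770961e-01,  1.79426860e-01, -5.41673694e-05, -8.33375800e-04]), 'contact_force': array([-0.02094481, -0.09895055, -0.36986087]), 'moment': array([-0.03882989,  0.06711284, -0.00579202]), 'grasp_force': 0.0, 'opening': 0.08521981338857663}
```

View pics/top0.png

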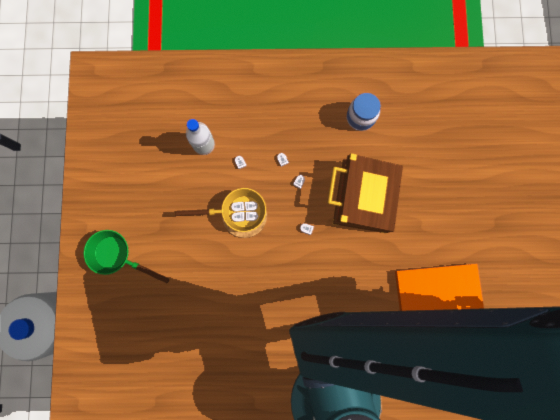

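View pics/side0.png

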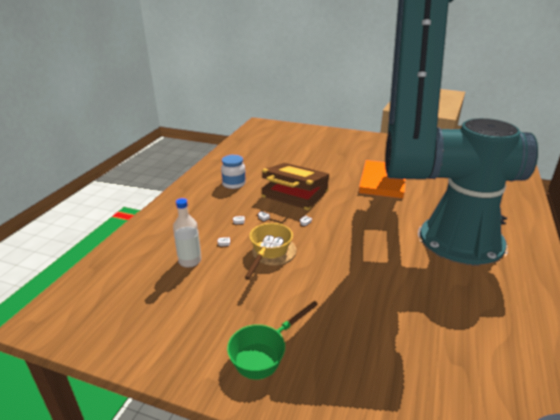

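The top view shows the case at about (370,193), with the lid ajar and its bar at about (336,187). The pan is at (244,211) with four amulets and its handle toward (180,213). Four loose amulets lie at (240,162), (282,159), (299,182) and (306,229). The side view shows the lid slightly open.

```bash
cat >> h.py <<'E'
def clays(d,P,box,hmax=0.03):
    c=d['color'].astype(int); m=(c.min(2)>125)&(c.max(2)-c.min(2)<45)
    x0,x1,y0,y1=box
    m&=(P[...,0]>x0)&(P[...,0]<x1)&(P[...,1]>y0)&(P[...,1]<y1)&(P[...,2]<hmax)&(P[...,2]>0.004)
    m=cv2.morphologyEx(m.astype(np.uint8),cv2.MORPH_CLOSE,np.ones((3,3)))
    n,l,st,ce=cv2.connectedComponentsWithStats(m)
    for i in range(1,n):
        if st[i,4]<15: continue
        q=P[l==i]; q=q[:,:]
        (a,b),(w,h),an=cv2.minAreaRect((q[:,:2]*1000).astype(np.float32))
        if w<h: an+=90
        print('clay px',ce[i].round(),'n',st[i,4],'ctr',np.round([a,b,np.median(q[:,2])*1000],1),'size',round(max(w,h)),round(min(w,h)),'long-axis deg',round(an%180),'mean',(q.mean(0)*1000).round(1))
E
python3 - <<'E'
from h import *
d=load('top0');P=cloud(d)
clays(d,P,(.3,.9,-.2,.5))
for u,v in [(336,187),(346,159),(342,221),(402,167),(391,230),(356,157),(374,193),(332,205),(340,169),(200,213),(170,213),(212,212),(244,190),(244,233),(222,212),(266,212),(244,240),(366,105),(200,140),(450,290)]:
    print((u,v),(P[v,u]*1000).round(1),d['color'][v,u])
# yellow bar pixels & wood pixels of lid
c=d['color'].astype(int);hsv=cv2.cvtColor(d['color'],cv2.COLOR_BGR2HSV)
for nm,(a,b,cc,dd) in {'bar':(326,347,160,215),'pan':(215,275,180,245),'handle':(160,222,205,220)}.items():
    m=np.zeros(c.shape[:2],bool);m[cc:dd,a:b]=1;m&=(P[...,2]>0.03)
    q=P[m]*1000;print(nm,m.sum(),q.min(0).round(),q.max(0).round(),cv2.minAreaRect(q[:,:2].astype(np.float32)))
m=(P[...,2]>.03)&(P[...,2]<.2);m[:,:326]=0;m[:150]=0;m[240:]=0;m[:,420:]=0
q=P[m]*1000;print('case',cv2.minAreaRect(q[:,:2].astype(np.float32)))
k=np.zeros_like(m);k[165:225,355:392]=1;q=P[k&m];A=np.c_[q[:,:2],np.ones(len(q))];co=np.linalg.lstsq(A,q[:,2],rcond=None)[0];print('plane',co)
E
```

```text
clay px [211. 147.] n 20 ctr [684.5 326.7  22.5] size 31 4 long-axis deg 154 mean [683.1 326.8  21.8]
clay px [282. 159.] n 93 ctr [499.5 131.   11.8] size 338 28 long-axis deg 180 mean [646.9 130.6  25.6]
clay px [239. 162.] n 93 ctr [644.1 249.8  11.7] size 32 23 long-axis deg 27 mean [643.4 249.2  12.1]
clay px [299. 181.] n 90 ctr [588.5  83.   11.1] size 33 23 long-axis deg 153 mean [587.2  84.   11.1]
clay px [244. 211.] n 441 ctr [426.1 212.6  24.3] size 221 74 long-axis deg 17 mean [502.  234.7  31.9]
clay px [306. 228.] n 99 ctr [455.5  66.9  11.6] size 33 23 long-axis deg 74 mean [455.2  66.1  12.1]
(336, 187) [570.8 -19.7   2.1] [28 57 98]
(346, 159) [643.5 -45.7  31.9] [27 52 93]
(342, 221) [465.4 -21.4  92.4] [ 49 157 212]
(402, 167) [ 612.8 -190.9   61.2] [ 41  79 141]
(391, 230) [ 443.5 -153.2   63.5] [ 30  60 110]
(356, 157) [633.5 -62.9  94.4] [ 51 142 205]
(374, 193) [ 540.  -109.4   78.6] [ 73 228 253]
(332, 205) [519.8  -6.9   4.8] [27 61 98]
(340, 169) [602.  -20.2  93.3] [ 67 209 248]
(200, 213) [494.9 351.1  53. ] [30 52 94]
(170, 213) [502.3 442.5   2.3] [ 29 
[... 301 characters left out ...]
8  92.5] [194 133  87]
(200, 140) [674.5 341.8 127. ] [208 202 207]
(450, 290) [ 285.8 -311.3   25.9] [  0 130 248]
bar 605 [331. -43.  30.] [ 641.  146. 1329.] ((470.38427734375, 23.010665893554688), (84.97553253173828, 362.2916259765625), 61.92729568481445)
pan 592 [331. 146.  30.] [ 562.  311. 1329.] ((458.8063049316406, 190.63580322265625), (245.333251953125, 116.94677734375), 44.77595138549805)
handle 240 [331. 146.  40.] [ 509.  418. 1329.] ((444.222412109375, 264.8497314453125), (320.84820556640625, 74.09729766845703), 59.339351654052734)
case ((545.4635620117188, -84.40628051757812), (187.41961669921875, 181.20791625976562), 79.73420715332031)
plane [0.04191537 0.23300728 0.08233375]
```

```bash
python3 - <<'E'
from h import *
d=load('top0');a=cv2.resize(d['color'][140:245,150:290],None,fx=5,fy=5,interpolation=2)
b=cv2.resize(d['color'][140:245,290:415],None,fx=5,fy=5,interpolation=2)
cv2.imwrite('pics/c1.png',b);cv2.imwrite('pics/c2.png',a)
E
```

```text
(no output)
```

View pics/c1.png

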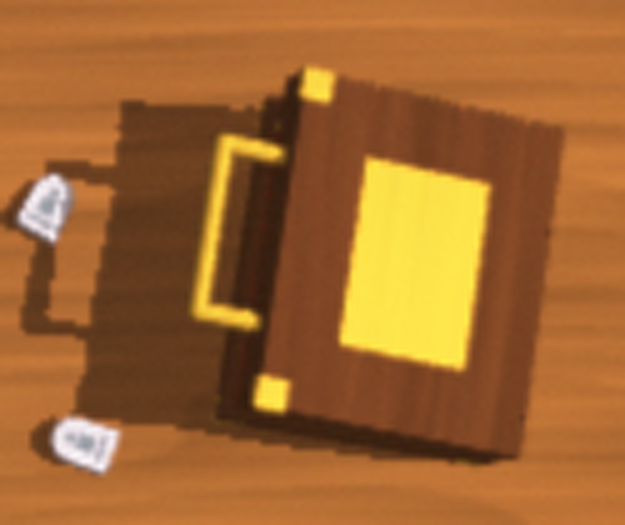

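The crop shows the lid ajar, with the bar's centre line running from crop (225,140) to (200,315), which is pixels (335,168) to (330,203).

```bash
python3 - <<'E'
from h import *
d=load('top0');P=cloud(d)*1000;c=d['color'].astype(int);ok=d['range_z']>0
V,U=np.mgrid[:420,:560]
def box(a,b,e,f):return (U>=a)&(U<b)&(V>=e)&(V<f)&ok
k=box(355,392,165,225);q=P[k]
for it in range(5):
    A=np.c_[q[:,:2],np.ones(len(q))];co=np.linalg.lstsq(A,q[:,2],rcond=None)[0]
    res=P[...,2]-P[...,:2]@co[:2]-co[2]; k=box(335,420,145,245)&(abs(res)<3); q=P[k]
print(co,len(q)); n=np.r_[-co[:2],1];n/=np.linalg.norm(n);print('tilt',np.degrees(np.arccos(n[2])),'dir',np.degrees(np.arctan2(co[1],co[0])))
# in-plane rect
g=np.r_[co[:2],0];g/=np.linalg.norm(g);ex=np.array([g[1],-g[0],0]);ey=np.cross(n,ex)
uv=np.c_[q@ex,q@ey];r=cv2.minAreaRect(uv.astype(np.float32));print(r)
ctr=r[0][0]*ex+r[0][1]*ey; ctr=ctr+n*((np.median(q@n)))
print('lid top ctr',ctr,'ey',ey,'ex',ex)
hz=ctr-75*ey-30*n;print('hinge?',hz,'bar pred',hz+184*ey+15*n)
m=box(326,347,160,215)&(c[...,2]>150)&(c[...,0]<100)&(P[...,2]>60)
q=P[m&box(326,337,168,205)];print('bar',len(q),q.mean(0),cv2.minAreaRect(q[:,:2].astype(np.float32)))
m=box(190,275,180,250)&(P[...,2]>46)&(P[...,2]<65);m2=m&(U>220)
q=P[m2];
ce=q[:,:2].mean(0)
from scipy.optimize import least_squares
print('rim',len(q),least_squares(lambda p:np.hypot(q[:,0]-p[0],q[:,1]-p[1])-57.5,ce,loss='soft_l1').x,np.median(q[:,2]))
q=P[m&(U<214)];print('handle',len(q),np.polyfit(q[:,1],q[:,0],1),q[:,1].min(),q[:,1].max(),np.median(q[:,2]))
q=P[box(165,215,205,220)&(P[...,2]>35)];print('handle2',len(q),np.polyfit(q[:,1],q[:,0],1),q[:,1].min(),q[:,1].max(),np.median(q[:,2]))
m=box(215,275,185,245)&(P[...,2]>6)&(P[...,2]<11)&(c[...,2]>150);q=P[m];print('coaster',len(q),cv2.minEnclosingCircle(q[:,:2].astype(np.float32)))
E
```

```text
[4.22015107e-02 2.31944019e-01 8.18209241e+01] 2825
tilt 13.265374700710609 dir 79.6880109935464
((551.8544311523438, 13.277763366699219), (180.45877075195312, 151.7495880126953), 0.08832121640443802)
lid top ctr [ 541.98336787 -104.04778037   80.54867716] ey [0.17423174 0.95759631 0.22946158] ex [ 0.9838476  -0.17900809  0.        ]
hinge? [ 530.1482515  -169.09484655   34.13952718] bar pred [561.59076002   3.71654525  90.96022341]
bar 132 [551.91181849   1.71019482  94.54565383] ((557.5216674804688, 0.23465728759765625), (21.764514923095703, 94.79105377197266), 86.04415130615234)
rim 306 [503.16830231 235.18342839] 52.144314274979344
handle 126 [-4.01383706e-02  5.12274152e+02] 315.98979158362465 377.7676865905574 53.310371278274644
handle2 209 [-4.28210420e-02  5.13143916e+02] 313.66769127826814 418.1444236051306 53.33188859441718
coaster 214 ((500.84747314453125, 230.67230224609375), 96.83666229248047)
```

Emit:
{"fn": "play_rows", "kwargs": {
  "moves": "0.026 .117 .188 0 0 0 -15;0.026 .117 .188 0 0 0 -15;0.026 .117 .188 0 0 0 -15;0.026 .117 .188 0 0 0 -15;0.026 .117 .188 0 0 0 -15",
  "force": 30
}}

```text
t: 0.6
position: [0.3297, -0.369, 0.2308]
orientation: [0.999, 0.05, -0.0, -0.002]
contact_force: [-0.9, -0.4, -0.8]
opening: 0.0259
grasp_force: 0.0
```

Emit:
{"fn": "play_rows", "kwargs": {
  "moves": "0.026 .117 .188 0 0 0 -16;0.026 .117 .188 0 0 0 -16;0.026 .117 .188 0 0 0 -16;0.026 .117 .188 0 0 0 -16;0.026 .117 .188 0 0 0 -16"
}}

```text
t: 1.1
position: [0.4466, -0.1823, 0.2311]
orientation: [0.996, -0.089, -0.0, -0.001]
contact_force: [-0.2, -0.8, -0.2]
opening: 0.026
grasp_force: 0.0
```

Emit:
{"fn": "play_rows", "kwargs": {
  "moves": "0.026 .116 .188 -.06 0 0 0;0.026 .116 .188 -.06 0 0 0;0.026 .116 .188 -.06 0 0 0;0.026 .116 .188 -.06 0 0 0;0.026 .116 .188 -.06 0 0 0"
}}

```text
t: 1.6
position: [0.5626, 0.0059, 0.1699]
orientation: [0.996, -0.089, -0.0, -0.0]
contact_force: [-0.7, -0.8, 0.2]
opening: 0.0261
grasp_force: 0.0
```

Emit:
{"fn": "play_rows", "kwargs": {
  "moves": "0.026 0 0 -.04 0 0 0;0.026 0 0 -.07 0 0 0;0.026 0 0 -.098 0 0 0;0.026 0 0 -.098 0 0 0"
}}

```text
t: 2.0
position: [0.5583, 0.0032, 0.0696]
orientation: [0.996, -0.09, -0.004, -0.0]
contact_force: [-1.3, 0.7, -0.5]
opening: 0.0257
grasp_force: 0.0
```

Emit:
{"fn": "play_rows", "kwargs": {
  "moves": "0.0 0 0 0 0 0 0;0 0 0 0 0 0 0;0 0 0 0 0 0 0;0 0 0 0 0 0 0"
}}

```text
t: 2.4
position: [0.5618, 0.003, 0.0743]
orientation: [0.996, -0.09, 0.0, -0.0]
contact_force: [-3.0, 3.5, 1.7]
opening: 0.0089
grasp_force: 29.5
```

```bash
cat >> h.py <<'E'
EH=np.array([0.179,0.984])
def bar(p): return np.r_[EH*(.184*np.cos(p)-.015*np.sin(p)),.034+.184*np.sin(p)+.015*np.cos(p)]
def arc(a,b,n,claw=0.0):
    ps=np.linspace(a,b,n+1)
    for i in range(0,n,5):
        print('; '.join(f'{claw} %.3f %.3f %.3f 0 0 0'%tuple(bar(p)-bar(ps[i])) for p in ps[i+1:i+6]))
E
python3 -c "
from h import *
arc(.2316,2.85,20)"
```

```text
0.0 -0.002 -0.009 0.022 0 0 0; 0.0 -0.004 -0.020 0.044 0 0 0; 0.0 -0.006 -0.035 0.063 0 0 0; 0.0 -0.009 -0.051 0.080 0 0 0; 0.0 -0.013 -0.070 0.095 0 0 0
0.0 -0.004 -0.020 0.012 0 0 0; 0.0 -0.008 -0.042 0.022 0 0 0; 0.0 -0.012 -0.065 0.029 0 0 0; 0.0 -0.016 -0.089 0.032 0 0 0; 0.0 -0.020 -0.112 0.032 0 0 0
0.0 -0.004 -0.024 -0.003 0 0 0; 0.0 -0.008 -0.047 -0.009 0 0 0; 0.0 -0.013 -0.069 -0.018 0 0 0; 0.0 -0.016 -0.089 -0.029 0 0 0; 0.0 -0.020 -0.109 -0.044 0 0 0
0.0 -0.003 -0.017 -0.017 0 0 0; 0.0 -0.006 -0.032 -0.036 0 0 0; 0.0 -0.008 -0.044 -0.057 0 0 0; 0.0 -0.010 -0.053 -0.079 0 0 0; 0.0 -0.011 -0.060 -0.102 0 0 0
```

Emit:
{"fn": "play_rows", "kwargs": {
  "moves": "0.0 -0.002 -0.009 0.022 0 0 0; 0.0 -0.004 -0.020 0.044 0 0 0; 0.0 -0.006 -0.035 0.063 0 0 0; 0.0 -0.009 -0.051 0.080 0 0 0; 0.0 -0.013 -0.070 0.095 0 0 0"
}}

```text
t: 2.9
position: [0.5494, -0.0656, 0.1706]
orientation: [0.996, -0.09, 0.001, -0.002]
contact_force: [0.4, 7.9, 3.0]
opening: 0.009
grasp_force: 29.4
```

Emit:
{"fn": "play_rows", "kwargs": {
  "moves": "0.0 -0.004 -0.020 0.012 0 0 0; 0.0 -0.008 -0.042 0.022 0 0 0; 0.0 -0.012 -0.065 0.029 0 0 0; 0.0 -0.016 -0.089 0.032 0 0 0; 0.0 -0.020 -0.112 0.032 0 0 0"
}}

```text
t: 3.4
position: [0.5291, -0.1802, 0.2026]
orientation: [0.996, -0.09, 0.001, 0.0]
contact_force: [-2.2, 2.7, 2.6]
opening: 0.0086
grasp_force: 30.3
```

Emit:
{"fn": "play_rows", "kwargs": {
  "moves": "0.0 -0.004 -0.024 -0.003 0 0 0; 0.0 -0.008 -0.047 -0.009 0 0 0; 0.0 -0.013 -0.069 -0.018 0 0 0; 0.0 -0.016 -0.089 -0.029 0 0 0; 0.0 -0.020 -0.109 -0.044 0 0 0"
}}

```text
t: 3.9
position: [0.5096, -0.2896, 0.1575]
orientation: [0.996, -0.09, 0.002, 0.0]
contact_force: [3.8, 4.8, -4.0]
opening: 0.0083
grasp_force: 29.8
```

Emit:
{"fn": "play_rows", "kwargs": {
  "moves": "0.0 -0.003 -0.017 -0.017 0 0 0; 0.0 -0.006 -0.032 -0.036 0 0 0; 0.0 -0.008 -0.044 -0.057 0 0 0; 0.0 -0.010 -0.053 -0.079 0 0 0; 0.0 -0.011 -0.060 -0.102 0 0 0"
}}

```text
t: 4.4
position: [0.4989, -0.3484, 0.0546]
orientation: [0.996, -0.091, 0.001, -0.0]
contact_force: [6.3, 11.7, -0.9]
opening: 0.0088
grasp_force: 29.3
```

Emit:
{"fn": "play_rows", "kwargs": {
  "moves": "0.026 0 0 0 0 0 0;0.026 0 0 0 0 0 0;0.026 0 0 .05 0 0 0;0.026 0 0 .10 0 0 0;0.026 0 0 .15 0 0 0"
}}

```text
t: 4.9
position: [0.4981, -0.349, 0.208]
orientation: [0.996, -0.09, 0.001, 0.001]
contact_force: [1.8, -0.5, -1.2]
opening: 0.026
grasp_force: 0.0
```

Emit:
{"fn": "play_rows", "kwargs": {
  "moves": "0.05 0 .234 .05 0 0 34;0.05 0 .234 .05 0 0 34;0.05 0 .234 .05 0 0 34;0.05 0 .234 .05 0 0 34;0.05 0 .234 .05 0 0 34"
}}

```text
t: 5.4
position: [0.4981, -0.1124, 0.2572]
orientation: [0.978, 0.207, 0.002, 0.001]
contact_force: [1.1, -0.3, -0.3]
opening: 0.0501
grasp_force: 0.0
```

Emit:
{"fn": "play_rows", "kwargs": {
  "moves": "0.05 0 .234 0 0 0 34;0.05 0 .234 0 0 0 34;0.05 0 .234 0 0 0 34;0.05 0 .234 0 0 0 34;0.05 0 .234 0 0 0 34"
}}

```text
t: 5.9
position: [0.4982, 0.1226, 0.2567]
orientation: [0.875, 0.485, 0.002, 0.001]
contact_force: [0.1, 0.3, -0.0]
opening: 0.0498
grasp_force: 0.0
```

Emit:
{"fn": "play_rows", "kwargs": {
  "moves": "0.05 0 .234 -.05 0 0 34.5;0.05 0 .234 -.05 0 0 34.5;0.05 0 .234 -.05 0 0 34.5;0.05 0 .234 -.05 0 0 34.5;0.05 0 .234 -.05 0 0 34.5;"
}}

```text
t: 6.4
position: [0.4983, 0.3568, 0.2061]
orientation: [0.692, 0.722, 0.002, 0.001]
contact_force: [0.4, 0.0, 0.3]
opening: 0.0498
grasp_force: 0.0
```

```bash
python3 - <<'E'
from h import *
d=shot('top','top1');print(bot.state()['position'],bot.state()['joints'].round(3))
E
```

```text
[0.49793088 0.36175264 0.20493292] [0.514 0.401 1.512 0.004 1.222 0.471]
```

View pics/top1.png

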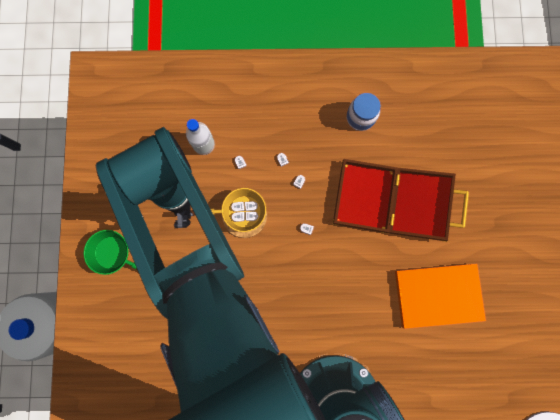

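The case is open wide: the base spans px 336–395 and the folded lid px 395–455. Nothing else has moved. I'll descend on the handle.

Emit:
{"fn": "play_rows", "kwargs": {
  "moves": "0.05 0 0 0 0 0 0;0.05 0 0 -.05 0 0 0;0.05 0 0 -.1 0 0 0;0.05 0 0 -.14 0 0 0;0.05 0 0 -.177 0 0 0"
}}

```text
t: 6.95
position: [0.4987, 0.3523, 0.0274]
orientation: [0.694, 0.72, 0.001, 0.001]
contact_force: [0.8, -0.2, -0.4]
opening: 0.0497
grasp_force: 0.0
```

Emit:
{"fn": "play_rows", "kwargs": {
  "moves": "0.05 0 0 0 0 0 0;0.0 0 0 0 0 0 0;0 0 0 0 0 0 0;0 0 0 0 0 0 0;0 0 0 0 0 0 0",
  "force": 100
}}

```text
t: 7.45
position: [0.4994, 0.3546, 0.0296]
orientation: [0.694, 0.72, 0.002, 0.0]
contact_force: [-0.8, 1.6, 4.6]
opening: 0.0106
grasp_force: 97.7
```

```bash
cat >> h.py <<'E'
def tcp(th,L):
    t=np.radians(th);y=np.array([np.cos(t),np.sin(t)]);z=np.array([-np.sin(t),np.cos(t)])
    return np.array(L)+.178*y-.006*z-.019*z
def pour(seq):
    for i in range(0,len(seq)-1,5):
        b=tcp(*seq[i])
        print('; '.join('0 0 %.3f %.3f %g 0 0'%(*(tcp(*s)-b),s[0]-seq[i][0]) for s in seq[i+1:i+6]),'| end',tcp(*seq[min(i+5,len(seq)-1)]).round(3))
E
python3 - <<'E'
from h import *
print(tcp(0,(-.055,.17)))
th=np.r_[np.arange(0,81,8)]
pour([(t,(-.055,np.interp(t,[0,60],[.17,.11]))) for t in th])
print()
th=np.arange(80,121,4);pour([(t,(-.055,.10 if t>80 else .11)) for t in th])
E
```

```text
[0.123 0.145]
0 0 0.002 0.017 8 0 0; 0 0 -0.000 0.034 16 0 0; 0 0 -0.005 0.051 24 0 0; 0 0 -0.014 0.066 32 0 0; 0 0 -0.026 0.080 40 0 0 | end [0.097 0.225]
0 0 -0.015 0.012 8 0 0; 0 0 -0.032 0.022 16 0 0; 0 0 -0.052 0.034 24 0 0; 0 0 -0.074 0.046 32 0 0; 0 0 -0.097 0.056 40 0 0 | end [0.001 0.281]

0 0 -0.012 -0.007 4 0 0; 0 0 -0.024 -0.004 8 0 0; 0 0 -0.037 -0.002 12 0 0; 0 0 -0.049 -0.001 16 0 0; 0 0 -0.062 -0.001 20 0 0 | end [-0.061  0.28 ]
0 0 -0.013 -0.001 4 0 0; 0 0 -0.025 -0.003 8 0 0; 0 0 -0.037 -0.005 12 0 0; 0 0 -0.049 -0.009 16 0 0; 0 0 -0.061 -0.013 20 0 0 | end [-0.122  0.267]
```

Emit:
{"fn": "play_rows", "kwargs": {
  "moves": "0 0 0 .02 0 0 0;0 0 0 .05 0 0 0;0 0 0 .08 0 0 0;0 0 0 .1 0 0 0;0 0 0 .12 0 0 0"
}}

```text
t: 7.95
position: [0.4977, 0.3538, 0.1489]
orientation: [0.694, 0.72, 0.001, 0.0]
contact_force: [-0.6, 0.4, -2.4]
opening: 0.011
grasp_force: 99.2
```

Emit:
{"fn": "play_rows", "kwargs": {
  "moves": "0 .002 -.01 0 0 0 0;0 .006 -.03 0 0 0 0;0 .010 -.058 0 0 0 0;0 .016 -.09 0 0 0 0;0 .021 -.12 0 0 0 0"
}}

```text
t: 8.45
position: [0.518, 0.2316, 0.146]
orientation: [0.693, 0.721, -0.001, -0.0]
contact_force: [0.9, -0.8, -3.6]
opening: 0.0109
grasp_force: 99.2
```

Emit:
{"fn": "play_rows", "kwargs": {
  "moves": "0 .006 -.03 0 0 0 0;0 .011 -.06 0 0 0 0;0 .015 -.085 0 0 0 0;0 .018 -.1 0 0 0 0;0 .020 -.111 -.003 0 0 0"
}}

```text
t: 8.95
position: [0.5386, 0.1213, 0.1438]
orientation: [0.694, 0.72, -0.0, -0.0]
contact_force: [-0.7, 0.8, -3.3]
opening: 0.0108
grasp_force: 99.0
```

Emit:
{"fn": "play_rows", "kwargs": {
  "moves": "0 0 0.002 0.017 8 0 0; 0 0 -0.000 0.034 16 0 0; 0 0 -0.005 0.051 24 0 0; 0 0 -0.014 0.066 32 0 0; 0 0 -0.026 0.080 40 0 0"
}}

```text
t: 9.45
position: [0.5393, 0.0963, 0.2255]
orientation: [0.651, 0.677, 0.249, -0.237]
contact_force: [-1.1, -0.5, -6.5]
opening: 0.0109
grasp_force: 99.2
```

Emit:
{"fn": "play_rows", "kwargs": {
  "moves": "0 0 -0.015 0.012 8 0 0; 0 0 -0.032 0.022 16 0 0; 0 0 -0.052 0.034 24 0 0; 0 0 -0.074 0.046 32 0 0; 0 0 -0.097 0.056 40 0 0"
}}

```text
t: 9.95
position: [0.5393, -0.0022, 0.2798]
orientation: [0.531, 0.551, 0.464, -0.446]
contact_force: [0.2, -0.1, -2.8]
opening: 0.0111
grasp_force: 99.5
```

```bash
python3 - <<'E'
from h import *
s=bot.state();print(s['joints'].round(2),s['position'].round(4),(R.from_quat(s['orientation']).as_matrix()).round(2))
d=shot('side','side1')
E
```

```text
[-0.71  0.73  1.59  0.93  1.93 -0.97] [ 0.5393 -0.0022  0.2798] [[-0.04  1.    0.  ]
 [ 0.17  0.01  0.99]
 [ 0.98  0.04 -0.17]]
```

View pics/side1.png

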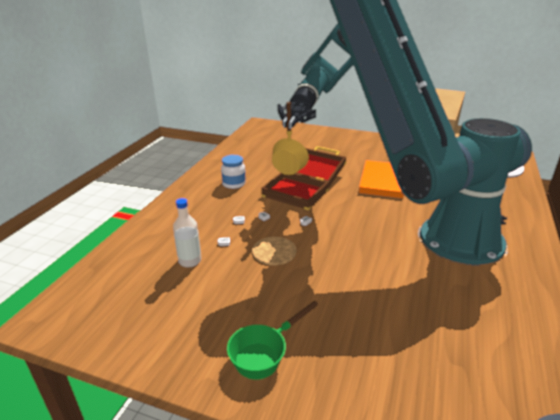

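The side view shows the pan tipped about 80° over the case at (290,155), with a clear path. I'll carry on tipping.

Emit:
{"fn": "play_rows", "kwargs": {
  "moves": "0 0 -0.012 -0.007 4 0 0; 0 0 -0.024 -0.004 8 0 0; 0 0 -0.037 -0.002 12 0 0; 0 0 -0.049 -0.001 16 0 0; 0 0 -0.062 -0.001 20 0 0"
}}

```text
t: 10.5
position: [0.5393, -0.0625, 0.2781]
orientation: [0.446, 0.463, 0.552, -0.531]
contact_force: [0.4, 0.5, -2.2]
opening: 0.0104
grasp_force: 99.7
```

Emit:
{"fn": "play_rows", "kwargs": {
  "moves": "0 0 -0.013 -0.001 4 0 0; 0 0 -0.025 -0.003 8 0 0; 0 0 -0.037 -0.005 12 0 0; 0 0 -0.049 -0.009 16 0 0; 0 0 -0.061 -0.013 20 0 0"
}}

```text
t: 11.0
position: [0.5394, -0.1232, 0.2649]
orientation: [0.347, 0.36, 0.624, -0.601]
contact_force: [1.2, -0.9, -2.4]
opening: 0.0109
grasp_force: 99.7
```

Emit:
{"fn": "play_rows", "kwargs": {
  "moves": "0 0 0 0 0 0 0;0 0 0 0 0 0 0;0 0 0 0 0 0 0;0 0 0 0 0 0 0;0 0 0 0 0 0 0"
}}

```text
t: 11.5
position: [0.5389, -0.1231, 0.267]
orientation: [0.347, 0.361, 0.624, -0.6]
contact_force: [-0.1, -0.4, -2.2]
opening: 0.0108
grasp_force: 99.8
```

```bash
python3 - <<'E'
from h import *
s=bot.state();print(s['joints'].round(2),s['position'].round(4))
d=shot('side','side2');cv2.imwrite('pics/s2c.png',cv2.resize(d['color'][90:270,200:400],None,fx=3,fy=3))
d=shot('top','top2');cv2.imwrite('pics/t2c.png',cv2.resize(d['color'][130:250,220:480],None,fx=3,fy=3))
E
```

```text
[-0.79  1.16  1.42  1.17  2.42 -1.01] [ 0.5389 -0.1231  0.267 ]
```

View pics/s2c.png

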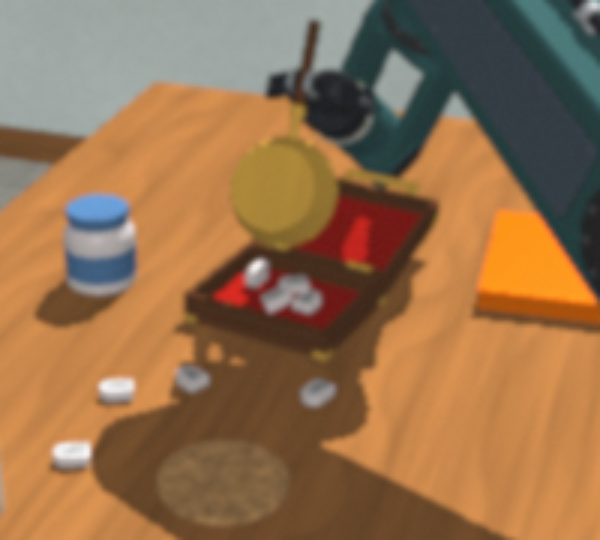

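The crop shows the pan nearly inverted and all four of its amulets in the case, at crop (258,272)–(310,298). I'll return the pan and measure the coaster.

```bash
python3 - <<'E'
from h import *
th=np.r_[np.arange(120,-1,-8)]
pour([(t,(-.055,np.interp(t,[0,60,80,84],[.17,.11,.11,.10]))) for t in th])
for f in('top2','side2'):
    d=load(f);P=cloud(d)*1000;c=d['color'].astype(int)
    hsv=cv2.cvtColor(d['color'],cv2.COLOR_BGR2HSV)
    m=(abs(P[...,0]-503)<90)&(abs(P[...,1]-235)<90)&(P[...,2]>5)&(P[...,2]<12)&(d['range_z']>0)
    q=P[m][:,:2].astype(np.float32);
    print(f,len(q),q.min(0),q.max(0),np.median(P[m][:,2]),cv2.minEnclosingCircle(q),np.median(q,0))
E
```

```text
0 0 0.024 0.008 -8 0 0; 0 0 0.049 0.012 -16 0 0; 0 0 0.074 0.013 -24 0 0; 0 0 0.099 0.010 -32 0 0; 0 0 0.123 0.014 -40 0 0 | end [0.001 0.281]
0 0 0.023 -0.009 -8 0 0; 0 0 0.045 -0.022 -16 0 0; 0 0 0.065 -0.033 -24 0 0; 0 0 0.082 -0.043 -32 0 0; 0 0 0.097 -0.056 -40 0 0 | end [0.097 0.225]
0 0 0.012 -0.014 -8 0 0; 0 0 0.020 -0.030 -16 0 0; 0 0 0.026 -0.046 -24 0 0; 0 0 0.027 -0.063 -32 0 0; 0 0 0.026 -0.080 -40 0 0 | end [0.123 0.145]
top2 1286 [413.5005  146.32292] [592.1934  323.15427] 7.821259258036006 ((503.36468505859375, 232.27020263671875), 120.43363952636719) [493.71472 235.3862 ]
side2 937 [431.69107 155.38222] [586.362  302.6499] 8.357131159096753 ((513.0875854492188, 216.56964111328125), 94.09284973144531) [491.8578  242.97502]
```

Emit:
{"fn": "play_rows", "kwargs": {
  "moves": "0 0 0.024 0.008 -8 0 0; 0 0 0.049 0.012 -16 0 0; 0 0 0.074 0.013 -24 0 0; 0 0 0.099 0.010 -32 0 0; 0 0 0.123 0.014 -40 0 0"
}}

```text
t: 12.1
position: [0.5387, -0.0002, 0.2796]
orientation: [0.533, 0.553, 0.462, -0.444]
contact_force: [0.2, 0.1, -1.9]
opening: 0.0107
grasp_force: 99.5
```

Emit:
{"fn": "play_rows", "kwargs": {
  "moves": "0 0 0.023 -0.009 -8 0 0; 0 0 0.045 -0.022 -16 0 0; 0 0 0.065 -0.033 -24 0 0; 0 0 0.082 -0.043 -32 0 0; 0 0 0.097 -0.056 -40 0 0"
}}

```text
t: 12.6
position: [0.5384, 0.097, 0.225]
orientation: [0.652, 0.678, 0.245, -0.235]
contact_force: [0.2, 1.5, -4.2]
opening: 0.0106
grasp_force: 99.4
```

Emit:
{"fn": "play_rows", "kwargs": {
  "moves": "0 0 0.012 -0.014 -8 0 0; 0 0 0.020 -0.030 -16 0 0; 0 0 0.026 -0.046 -24 0 0; 0 0 0.027 -0.063 -32 0 0; 0 0 0.026 -0.080 -40 0 0"
}}

```text
t: 13.1
position: [0.5383, 0.1232, 0.1451]
orientation: [0.694, 0.72, -0.001, 0.002]
contact_force: [-1.1, 0.5, -3.4]
opening: 0.0108
grasp_force: 99.3
```

```bash
python3 - <<'E'
from h import *
d=shot('top','top3');P=cloud(d)*1000
s=bot.state();print(s['position'],s['orientation'])
a=cv2.resize(d['color'][130:250,200:400],None,fx=4,fy=4,interpolation=2);cv2.imwrite('pics/t3c.png',a)
E
```

```text
[0.53660779 0.12561339 0.14257713] [ 0.69274285  0.72116532 -0.00418596  0.00322332]
```

View pics/t3c.png

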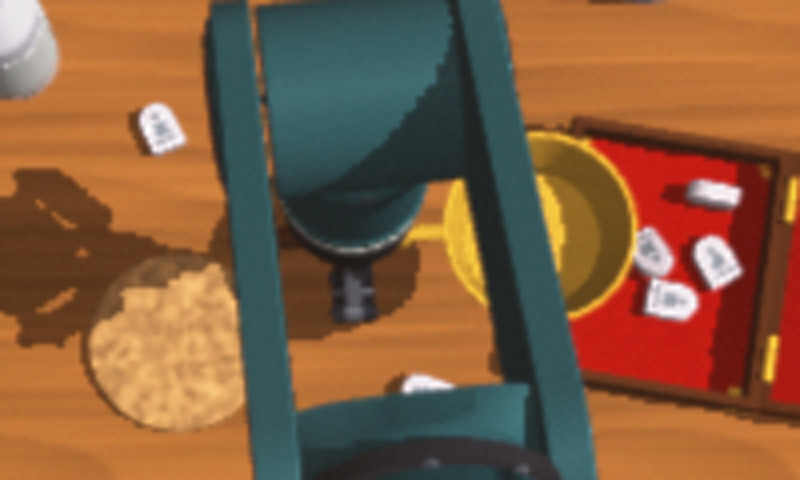

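The crop shows all four poured amulets inside the case at crop (650–740, 190–300). The coaster circle is centred near crop (176,343), which is px (243.9,215.9).

```bash
python3 - <<'E'
from h import *
d=load('top3');f=210/np.tan(np.radians(float(d['vertical_fov']))/2)
def ray(u,v,z):
    r=R.from_quat(d['orientation']).apply([(u-d['cx'])/f,(v-d['cy'])/f,1]);return (d['position']+r*(z-d['position'][2])/r[2])*1000
print(ray(243.9,215.9,.008),ray(221.7,215.9,.008),ray(243.9,238,.008),ray(243.9,193.7,.008))
E
```

```text
[491.42209865 237.08126594   8.        ] [492.03295865 298.31385053   8.        ] [430.48955491 237.06016847   8.        ] [553.48202275 237.10275376   8.        ]
```

```bash
python3 - <<'E'
from h import *
d=load('top3');f=210/np.tan(np.radians(float(d['vertical_fov']))/2)
def ray(u,v,z):
    r=R.from_quat(d['orientation']).apply([(u-d['cx'])/f,(v-d['cy'])/f,1]);return (d['position']+r*(z-d['position'][2])/r[2])*1000
print(ray(200+543/4,130+224/4,.168))
P=cloud(d)*1000;c=d['color'].astype(int)
m=(P[...,2]>158)&(P[...,2]<180)&(abs(P[...,0]-543)<75)&(abs(P[...,1]-7)<75)&(c[...,2]>c[...,0]+60)
q=P[m];print(len(q),q.min(0),q.max(0))
E
```

```text
[543.28908843   1.5011916  168.        ]
281 [486.9571939  -53.64890354 158.10687501] [602.75640209  81.70670224 171.23445215]
```

Emit:
{"fn": "play_rows", "kwargs": {
  "moves": "0 -.008 .04 0 0 0 0;0 -.015 .07 0 0 0 0;0 -.022 .1 0 0 0 0;0 -.024 .12 0 0 0 0;0 -.026 .13 0 0 0 0"
}}

```text
t: 13.65
position: [0.5114, 0.254, 0.1443]
orientation: [0.693, 0.721, -0.0, -0.001]
contact_force: [0.3, -0.1, -3.5]
opening: 0.0108
grasp_force: 99.3
```

Emit:
{"fn": "play_rows", "kwargs": {
  "moves": "0 -.008 .035 0 0 0 0;0 -.015 .065 0 0 0 0;0 -.02 .09 0 0 0 0;0 -.024 .102 0 0 0 0;0 -.024 .102 0 0 0 0"
}}

```text
t: 14.15
position: [0.4881, 0.3551, 0.1442]
orientation: [0.693, 0.721, -0.0, -0.0]
contact_force: [0.2, -0.3, -2.3]
opening: 0.0108
grasp_force: 99.3
```

Emit:
{"fn": "play_rows", "kwargs": {
  "moves": "0 0 0 -.03 0 0 0;0 0 0 -.06 0 0 0;0 0 0 -.08 0 0 0;0 0 0 -.095 0 0 0;0 0 0 -.105 0 0 0"
}}

```text
t: 14.65
position: [0.4884, 0.3525, 0.038]
orientation: [0.694, 0.72, -0.001, -0.0]
contact_force: [-0.2, 0.5, -2.4]
opening: 0.0108
grasp_force: 99.4
```

Emit:
{"fn": "play_rows", "kwargs": {
  "moves": "0 0 0 -.002 0 0 0;0 0 0 -.004 0 0 0;0 0 0 -.006 0 0 0;0 0 0 -.006 0 0 0"
}}

```text
t: 15.05
position: [0.4893, 0.3548, 0.0339]
orientation: [0.694, 0.72, 0.0, 0.0]
contact_force: [1.1, -0.1, -2.9]
opening: 0.0111
grasp_force: 99.4
```

Emit:
{"fn": "play_rows", "kwargs": {
  "moves": "0 0 0 -.0015 0 0 0;0 0 0 -.003 0 0 0;0 0 0 -.004 0 0 0;0 0 0 -.004 0 0 0;0 0 0 -.004 0 0 0"
}}

```text
t: 15.55
position: [0.4893, 0.3554, 0.0299]
orientation: [0.694, 0.72, 0.001, -0.0]
contact_force: [-1.5, 4.0, 4.2]
opening: 0.0107
grasp_force: 100.0
```

Emit:
{"fn": "play_rows", "kwargs": {
  "moves": "0.05 0 0 0 0 0 0;0.05 0 0 0 0 0 0;0.05 0 0 0 0 0 0;0.05 0 0 .04 0 0 0;0.05 0 0 .08 0 0 0",
  "force": 30
}}

```text
t: 16.05
position: [0.4874, 0.3535, 0.1085]
orientation: [0.694, 0.72, -0.002, -0.001]
contact_force: [1.3, 0.7, 0.2]
opening: 0.05
grasp_force: 0.0
```

Emit:
{"fn": "play_rows", "kwargs": {
  "moves": "0.05 0 0 .05 0 0 0;0.05 0 0 .1 0 0 0;0.05 0 0 .1 0 0 0"
}}

```text
t: 16.35
position: [0.493, 0.3568, 0.2168]
orientation: [0.694, 0.72, 0.006, 0.002]
contact_force: [1.0, 0.6, 0.4]
opening: 0.0499
grasp_force: 0.0
```

```bash
sed -i 's/^    m=(c.min\|^    c=d/&/; s/    x0,x1,y0,y1=box/    m\&=d["range_z"]>0; x0,x1,y0,y1=box/' h.py; python3 - <<'E'
from h import *
d=shot('top','top4');P=cloud(d)
clays(d,P,(.35,.9,-.3,.5))
print(bot.state()['position'])
P=P*1000
V,U=np.mgrid[:420,:560];m=(U>220)&(U<275)&(V>180)&(V<250)&(P[...,2]>48)&(P[...,2]<62)&(d['range_z']>0);q=P[m]
from scipy.optimize import least_squares
print(len(q),least_squares(lambda p:np.hypot(q[:,0]-p[0],q[:,1]-p[1])-57.5,[495,235],loss='soft_l1').x,np.median(q[:,2]))
for s in((P[...,0]<480),(P[...,0]>510),(P[...,1]<200)): print(np.median(P[m&s][:,2]))
a=cv2.resize(d['color'][130:250,200:400],None,fx=4,fy=4,interpolation=2);cv2.imwrite('pics/t4c.png',a)
E
```

```text
clay px [211. 148.] n 15 ctr [680.6 327.6  20.4] size 24 3 long-axis deg 145 mean [680.8 327.6  21.3]
clay px [282. 159.] n 92 ctr [499.6 131.   11.7] size 338 28 long-axis deg 180 mean [643.6 130.9  40.4]
clay px [240. 162.] n 94 ctr [497.4 194.8  11.4] size 347 24 long-axis deg 20 mean [639.8 247.8  25.4]
clay px [299. 181.] n 92 ctr [469.3 118.3  12. ] size 282 25 long-axis deg 164 mean [581.3  85.   40.7]
clay px [378. 178.] n 33 ctr [ 590.9 -132.6   29.1] size 26 10 long-axis deg 76 mean [ 589.6 -132.4   29.2]
clay px [364. 199.] n 182 ctr [532.9 -91.   21. ] size 65 33 long-axis deg 30 mean [533.6 -94.3  21.7]
clay px [379. 195.] n 94 ctr [ 545.8 -135.4   19. ] size 31 28 long-axis deg 22 mean [ 544.2 -134.3   18.4]
clay px [306. 228.] n 98 ctr [394.9  96.   11.9] size 159 33 long-axis deg 154 mean [453.8  66.7  25.2]
[0.49125617 0.35583097 0.21338172]
276 [493.88505423 236.00034837] 52.651350951828604
53.02470314462082
52.39327462643794
52.829342927626755
```

View pics/t4c.png

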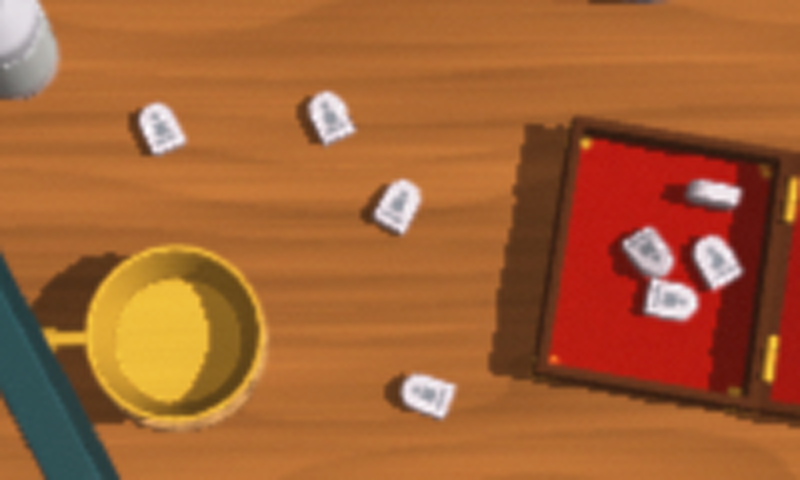

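The crop shows the pan empty and level on the coaster, four amulets in the case, and four loose ones at crop (160,128), (330,117), (398,206) and (428,395).

```bash
sed -i 's/    n,l,st,ce=/    m[d["range_z"]<=0]=0\n&/' h.py; python3 - <<'E'
from h import *
d=load('top4');P=cloud(d)
clays(d,P,(.35,.9,0,.3))
s=bot.state();print(s['position'],s['joints'].round(2))
E
```

```text
clay px [282. 159.] n 90 ctr [650.6 130.7  11.7] size 32 23 long-axis deg 27 mean [650.5 130.6  11.8]
clay px [240. 162.] n 93 ctr [644.8 249.8  11.1] size 33 23 long-axis deg 25 mean [643.2 248.9  11.4]
clay px [299. 181.] n 90 ctr [588.5  83.1  11.9] size 33 23 long-axis deg 153 mean [586.9  83.7  12. ]
clay px [306. 228.] n 97 ctr [455.6  66.4  11.9] size 32 23 long-axis deg 69 mean [455.1  65.9  11.8]
[0.49125617 0.35583097 0.21338172] [ 0.51  0.38  1.52 -0.    1.23  0.48]
```

```bash
python3 - <<'E'
from h import *
from scipy.optimize import least_squares
D=[([-1.325,.359,1.51,0,1.272],(.212,-.561,.231)),([.514,.401,1.512,.004,1.222],(.498,.3618,.2049)),([-.71,.73,1.59,.93,1.93],(.5393,-.0022,.2798)),([-.79,1.16,1.42,1.17,2.42],(.5389,-.1231,.267)),([.51,.38,1.52,0,1.23],(.4913,.3558,.2134))]
def fk(q,p,n=5):
    r=lambda a,t:R.from_euler(a,t)
    A=r('z',q[0]);x=A.apply([p[0],0,p[1]]);A=A*r('y',q[1]);x=x+A.apply([0,0,p[2]]);A=A*r('y',q[2]);x=x+A.apply([p[5],0,p[3]]);w=x
    A=A*r('z',q[3])*r('y',q[4]);return x+A.apply([0,0,p[4]]),w
s=least_squares(lambda p:np.ravel([fk(q,p)[0]-x for q,x in D]),[0,.3,.4,.4,.2,0]);print(s.x,s.cost)
for q,x in D: print(fk(q,s.x)[0].round(3),x,'wrist',fk(q,s.x)[1].round(3))
E
```

```text
[-0.17757893  0.19367985  0.58599386  0.54766398  0.47256209 -0.1328073 ] 0.007379327561053562
[ 0.144 -0.573  0.236] (0.212, -0.561, 0.231) wrist [ 0.144 -0.573  0.708]
[0.534 0.304 0.202] (0.498, 0.3618, 0.2049) wrist [0.533 0.301 0.675]
[0.537 0.006 0.274] (0.5393, -0.0022, 0.2798) wrist [ 0.534 -0.459  0.355]
[ 0.536 -0.133  0.27 ] (0.5389, -0.1231, 0.267) wrist [ 0.538 -0.543  0.035]
[0.529 0.296 0.214] (0.4913, 0.3558, 0.2134) wrist [0.524 0.293 0.686]
```

Emit:
{"fn": "play_rows", "kwargs": {
  "moves": "0.045 .155 -.105 0 0 0 -40;0.045 .155 -.105 0 0 0 -40;0.045 .155 -.105 0 0 0 -40;0.045 .155 -.105 0 0 0 -40;0.045 .155 -.105 0 0 0 -40"
}}

```text
t: 16.9
position: [0.6473, 0.2455, 0.2067]
orientation: [0.9, 0.435, -0.001, 0.001]
contact_force: [-1.2, -0.5, 0.7]
opening: 0.0452
grasp_force: 0.0
```

Emit:
{"fn": "play_rows", "kwargs": {
  "moves": "0.045 0 0 0 0 0 -13;0.045 0 0 0 0 0 -26.4;0.045 0 0 0 0 0 -26.4;0.045 0 0 0 0 0 -26.4;0.045 0 0 0 0 0 -26.4"
}}

```text
t: 17.4
position: [0.643, 0.2493, 0.2077]
orientation: [0.974, 0.225, -0.001, 0.0]
contact_force: [0.1, 0.3, -0.9]
opening: 0.0452
grasp_force: 0.0
```

```bash
python3 - <<'E'
from h import *
s=bot.state();print(s['position'],s['joints'].round(2))
d=shot('side','side5');P=cloud(d)*1000
ok=(d['range_z']>0)&(P[...,2]>15)
c=d['color'].astype(int);g=(c[...,2]<90)&(c[...,0]>c[...,2]+5)|(c.max(2)<70)
for r in (60,90,120):
    m=ok&g&(np.hypot(P[...,0]-675,P[...,1]-338)<r)&(P[...,2]>150);q=P[m]
    print(r,len(q),q[np.argsort(q[:,2])[:3]].round() if len(q) else '')
cv2.imwrite('pics/s5c.png',cv2.resize(d['color'][60:280,120:400],None,fx=2.5,fy=2.5))
E
```

```text
[0.64302468 0.24932282 0.207725  ] [ 0.27  0.51  1.32 -0.    1.31  1.39]
60 1443 [[685. 360. 177.]
 [694. 364. 177.]
 [686. 358. 178.]]
90 3603 [[685. 360. 177.]
 [694. 364. 177.]
 [686. 358. 178.]]
120 5030 [[685. 360. 177.]
 [694. 364. 177.]
 [686. 358. 178.]]
```

View pics/s5c.png

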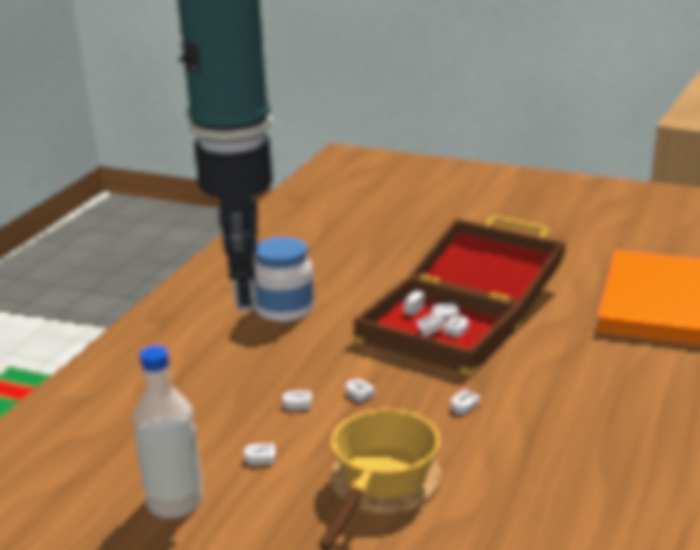

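The side view shows the slim wrist column hovering over the bench, well clear of the bottle at crop (168,440). I'll descend.

Emit:
{"fn": "play_rows", "kwargs": {
  "moves": "0.045 .001 0 -.05 0 0 0;0.045 .001 0 -.1 0 0 0;0.045 .001 0 -.15 0 0 0;0.045 .001 0 -.185 0 0 0;0.045 .001 0 -.205 0 0 0"
}}

```text
t: 17.95
position: [0.642, 0.2489, 0.0001]
orientation: [0.974, 0.224, -0.003, 0.0]
contact_force: [-0.2, -0.2, 0.8]
opening: 0.0448
grasp_force: 0.0
```

Emit:
{"fn": "play_rows", "kwargs": {
  "moves": "0.045 0 0 0 0 0 0;0.01 0 0 0 0 0 0;0.01 0 0 0 0 0 0;0.01 0 0 0 0 0 0;0.01 0 0 0 0 0 0"
}}

```text
t: 18.45
position: [0.6455, 0.2499, 0.0056]
orientation: [0.975, 0.223, 0.001, -0.0]
contact_force: [0.0, -0.3, 0.2]
opening: 0.0229
grasp_force: 31.3
```

Emit:
{"fn": "play_rows", "kwargs": {
  "moves": "0.01 0 0 .03 0 0 0;0.01 0 0 .07 0 0 0;0.01 0 0 .1 0 0 0;0.01 0 0 .1 0 0 0"
}}

```text
t: 18.85
position: [0.6486, 0.2508, 0.1104]
orientation: [0.975, 0.223, 0.005, -0.0]
contact_force: [1.3, 0.7, 0.4]
opening: 0.0226
grasp_force: 31.3
```

Emit:
{"fn": "play_rows", "kwargs": {
  "moves": "0.01 -.047 -.325 0 0 0 0;0.01 -.047 -.325 0 0 0 0;0.01 -.047 -.325 0 0 0 0;0.01 -.047 -.325 0 0 0 0;0.01 -.047 -.325 0 0 0 0"
}}

```text
t: 19.35
position: [0.6081, 0.0005, 0.104]
orientation: [0.975, 0.223, -0.0, -0.0]
contact_force: [0.7, -0.4, -0.3]
opening: 0.0227
grasp_force: 31.3
```

Emit:
{"fn": "play_rows", "kwargs": {
  "moves": "0.01 -.011 -.077 0 0 0 0;0.01 -.011 -.077 0 0 0 0;0.01 -.011 -.077 0 0 0 0;0.01 -.011 -.077 -.04 0 0 0;0.01 -.011 -.077 -.06 0 0 0"
}}

```text
t: 19.85
position: [0.597, -0.0741, 0.0426]
orientation: [0.975, 0.223, -0.001, -0.001]
contact_force: [-1.5, 1.6, -0.1]
opening: 0.0228
grasp_force: 31.3
```

Emit:
{"fn": "play_rows", "kwargs": {
  "moves": "0.045 0 0 0 0 0 0;0.045 0 0 0 0 0 0;0.045 0 0 0 0 0 0;0.045 0 0 .03 0 0 0;0.045 0 0 .06 0 0 0"
}}

```text
t: 20.35
position: [0.598, -0.0744, 0.1056]
orientation: [0.975, 0.223, -0.0, -0.0]
contact_force: [1.6, -0.8, -0.5]
opening: 0.045
grasp_force: 0.0
```

Emit:
{"fn": "play_rows", "kwargs": {
  "moves": "0.045 .0525 .2055 0 0 0 1;0.045 .0525 .2055 0 0 0 1;0.045 .0525 .2055 0 0 0 1;0.045 .0525 .2055 0 0 0 1;0.045 .0525 .2055 0 0 0 1"
}}

```text
t: 20.85
position: [0.6525, 0.1364, 0.1064]
orientation: [0.972, 0.233, 0.003, -0.001]
contact_force: [-0.5, -1.1, 0.2]
opening: 0.045
grasp_force: 0.0
```

```bash
python3 - <<'E'
from h import *
print(bot.state()['position'])
d=shot('top','top6');P=cloud(d)
clays(d,P,(.35,.9,-.2,.32),.06)
E
```

```text
[0.6525219  0.13635636 0.10636315]
clay px [282. 158.] n 70 ctr [653.  131.7  12.3] size 27 23 long-axis deg 30 mean [654.2 131.4  12.1]
clay px [356. 177.] n 91 ctr [594.6 -74.2  18.4] size 31 24 long-axis deg 29 mean [594.1 -74.5  18.8]
clay px [379. 178.] n 51 ctr [ 590.8 -134.2   29.7] size 31 12 long-axis deg 78 mean [ 590.3 -133.8   29.6]
clay px [364. 199.] n 192 ctr [533.  -91.2  20.8] size 65 34 long-axis deg 31 mean [533.4 -94.2  21.3]
clay px [379. 195.] n 96 ctr [ 545.8 -134.8   18.5] size 31 27 long-axis deg 21 mean [ 544.4 -134.3   18.6]
```

Emit:
{"fn": "play_rows", "kwargs": {
  "moves": "0.045 0 0 0 0 0 0;0.045 0 0 -.04 0 0 0;0.045 0 0 -.075 0 0 0;0.045 0 0 -.101 0 0 0;0.045 0 0 -.101 0 0 0"
}}

```text
t: 21.4
position: [0.6472, 0.1282, 0.0001]
orientation: [0.973, 0.231, -0.003, -0.0]
contact_force: [-1.6, -0.2, -0.4]
opening: 0.0454
grasp_force: 0.0
```

Emit:
{"fn": "play_rows", "kwargs": {
  "moves": "0.045 0 0 0 0 0 0;0.01 0 0 0 0 0 0;0.01 0 0 0 0 0 0;0.01 0 0 0 0 0 0;0.01 0 0 .03 0 0 0"
}}

```text
t: 21.9
position: [0.648, 0.1303, 0.0313]
orientation: [0.973, 0.232, -0.003, -0.0]
contact_force: [-1.0, -0.5, 0.2]
opening: 0.023
grasp_force: 29.6
```

Emit:
{"fn": "play_rows", "kwargs": {
  "moves": "0.01 0 0 .07 0 0 0;0.01 -.015 -.045 .07 0 0 0;0.01 -.03 -.09 .07 0 0 0;0.01 -.045 -.135 .07 0 0 0;0.01 -.06 -.18 .07 0 0 0"
}}

```text
t: 22.4
position: [0.5903, -0.0506, 0.1047]
orientation: [0.973, 0.232, 0.001, 0.0]
contact_force: [0.9, -0.6, -0.3]
opening: 0.0229
grasp_force: 29.6
```

Emit:
{"fn": "play_rows", "kwargs": {
  "moves": "0.01 -.05 0 0 0 0 0;0.01 -.05 -.002 -.03 0 0 0;0.01 -.05 -.002 -.06 0 0 0;0.01 -.05 -.002 -.06 0 0 0;0.045 -.05 -.002 -.06 0 0 0"
}}

```text
t: 22.9
position: [0.5407, -0.0512, 0.0438]
orientation: [0.973, 0.232, -0.0, -0.0]
contact_force: [0.5, -0.3, 0.5]
opening: 0.0363
grasp_force: 0.0
```

Emit:
{"fn": "play_rows", "kwargs": {
  "moves": "0.045 0 0 0 0 0 0;0.045 0 0 0 0 0 0;0.045 0 0 .03 0 0 0;0.045 0 0 .06 0 0 -8;0.045 0 0 .06 0 0 -16"
}}

```text
t: 23.4
position: [0.5441, -0.0518, 0.1079]
orientation: [0.996, 0.091, 0.004, 0.001]
contact_force: [1.3, 0.8, -0.4]
opening: 0.0453
grasp_force: 0.0
```

```bash
python3 - <<'E'
from h import *
print(bot.state()['position'])
d=shot('top','top7');P=cloud(d)
clays(d,P,(.35,.9,-.2,.32),.06)
print('side');d=shot('side','side7');P=cloud(d);clays(d,P,(.35,.75,-.2,.3),.06)
E
```

```text
[ 0.54412438 -0.05181613  0.10794663]
clay px [299. 181.] n 90 ctr [588.6  83.   12. ] size 32 23 long-axis deg 153 mean [587.6  83.5  11.9]
clay px [379. 195.] n 91 ctr [ 544.2 -136.6   18.7] size 30 27 long-axis deg 30 mean [ 543.4 -135.    18.5]
clay px [368. 204.] n 81 ctr [ 520.7 -100.1   18.5] size 35 26 long-axis deg 46 mean [ 518.8 -103.6   19. ]
clay px [306. 228.] n 98 ctr [455.5  66.7  12.4] size 34 24 long-axis deg 74 mean [455.   66.3  12.2]
side
clay px [240. 172.] n 31 ctr [737.3 -82.3  55.3] size 56 12 long-axis deg 75 mean [738.4 -79.   55.3]
clay px [282. 184.] n 86 ctr [590.3 -98.8  20.9] size 140 27 long-axis deg 89 mean [ 588.7 -101.2   22.3]
clay px [297. 189.] n 188 ctr [533.4 -91.5  18.8] size 145 56 long-axis deg 85 mean [533.9 -93.7  18.8]
clay px [263. 215.] n 58 ctr [584.   86.2  12.1] size 32 28 long-axis deg 111 mean [583.5  89.6  11.1]
clay px [305. 220.] n 59 ctr [453.9  70.9  11.8] size 34 23 long-axis deg 74 mean [451.8  72.   11.1]
```

Emit:
{"fn": "play_rows", "kwargs": {
  "moves": "0.045 .048 .135 0 0 0 -38;0.045 .048 .135 0 0 0 -38;0.045 .048 .135 0 0 0 -38;0.045 .048 .135 0 0 0 -38;0.045 .048 .135 0 0 0 -38"
}}

```text
t: 24.0
position: [0.5887, 0.0859, 0.1029]
orientation: [0.972, -0.234, -0.0, -0.0]
contact_force: [-0.8, -0.1, -0.1]
opening: 0.0449
grasp_force: 0.0
```

Emit:
{"fn": "play_rows", "kwargs": {
  "moves": "0.045 0 0 0 0 0 0;0.045 0 0 -.04 0 0 0;0.045 0 0 -.075 0 0 0;0.045 0 0 -.1 0 0 0;0.045 0 0 -.1 0 0 0"
}}

```text
t: 24.5
position: [0.5858, 0.0833, 0.0002]
orientation: [0.972, -0.233, -0.003, 0.001]
contact_force: [-0.4, -0.0, 0.4]
opening: 0.0454
grasp_force: 0.0
```

Emit:
{"fn": "play_rows", "kwargs": {
  "moves": "0.045 0 0 0 0 0 0;0.01 0 0 0 0 0 0;0.01 0 0 0 0 0 0;0.01 0 0 0 0 0 0;0.01 0 0 .03 0 0 0"
}}

```text
t: 25.0
position: [0.5861, 0.0836, 0.0315]
orientation: [0.972, -0.235, -0.003, 0.001]
contact_force: [-1.1, 0.2, -0.7]
opening: 0.023
grasp_force: 29.6
```

Emit:
{"fn": "play_rows", "kwargs": {
  "moves": "0.01 0 0 .07 0 0 0;0.01 -.025 -.045 .07 0 0 8;0.01 -.05 -.085 .07 0 0 16;0.01 -.07 -.12 .07 0 0 24;0.01 -.088 -.140 .07 0 0 32"
}}

```text
t: 25.5
position: [0.4996, -0.0585, 0.1043]
orientation: [0.999, 0.044, 0.001, 0.001]
contact_force: [0.5, -0.6, 0.3]
opening: 0.0227
grasp_force: 29.7
```

Emit:
{"fn": "play_rows", "kwargs": {
  "moves": "0.01 0 0 0 0 0 0;0.01 0 0 -.03 0 0 0;0.01 0 0 -.06 0 0 0;0.01 0 0 -.06 0 0 0;0.045 0 0 -.06 0 0 0"
}}

```text
t: 26.0
position: [0.5006, -0.0557, 0.0435]
orientation: [0.999, 0.041, -0.0, -0.0]
contact_force: [-0.3, -0.1, 0.4]
opening: 0.0362
grasp_force: 0.0
```

Emit:
{"fn": "play_rows", "kwargs": {
  "moves": "0.045 0 0 0 0 0 0;0.045 0 0 .02 0 0 0;0.045 0 0 .06 0 0 8;0.045 0 0 .06 0 0 16;0.045 0 0 .06 0 0 24"
}}

```text
t: 26.5
position: [0.5028, -0.0566, 0.1064]
orientation: [0.968, 0.251, 0.003, 0.001]
contact_force: [-0.3, 0.6, 0.5]
opening: 0.0448
grasp_force: 0.0
```

Emit:
{"fn": "play_rows", "kwargs": {
  "moves": "0.045 -.045 .1235 0 0 0 43;0.045 -.045 .1235 0 0 0 43;0.045 -.045 .1235 0 0 0 43;0.045 -.045 .1235 0 0 0 43;0.045 -.045 .1235 0 0 0 43"
}}

```text
t: 27.0
position: [0.456, 0.0686, 0.1049]
orientation: [0.808, 0.589, 0.001, 0.001]
contact_force: [-0.3, 0.9, -0.2]
opening: 0.045
grasp_force: 0.0
```

```bash
python3 - <<'E'
from h import *
s=bot.state();print(s['position'],s['orientation'].round(3))
d=shot('top','top8');P=cloud(d)
clays(d,P,(.35,.9,-.2,.32),.06)
print('side');d=shot('side','side8');P=cloud(d);clays(d,P,(.35,.75,-.2,.3),.06)
E
```

```text
[0.45596189 0.0686254  0.10490598] [0.808 0.589 0.001 0.001]
clay px [357. 177.] n 72 ctr [596.2 -75.9  18.8] size 33 20 long-axis deg 35 mean [596.1 -76.   18.9]
clay px [379. 178.] n 48 ctr [ 590.4 -133.9   30.5] size 30 11 long-axis deg 75 mean [ 590.2 -133.7   30.4]
clay px [365. 199.] n 168 ctr [533.7 -92.1  21.2] size 65 30 long-axis deg 29 mean [532.  -96.1  21.7]
clay px [379. 195.] n 94 ctr [ 544.3 -132.7   18.9] size 32 24 long-axis deg 34 mean [ 544.4 -133.9   19.3]
side
clay px [240. 172.] n 21 ctr [737.5 -88.   55.6] size 55 14 long-axis deg 78 mean [738.9 -79.6  55. ]
clay px [285. 180.] n 40 ctr [ 588.6 -143.3   27.4] size 61 15 long-axis deg 91 mean [ 588.5 -129.4   26. ]
clay px [298. 192.] n 175 ctr [524.4 -79.3  19. ] size 147 67 long-axis deg 109 mean [522.4 -75.   19.1]
clay px [279. 189.] n 38 ctr [591.  -63.8  19.7] size 73 28 long-axis deg 102 mean [589.1 -67.7  20.2]
clay px [305. 220.] n 58 ctr [451.8  71.   12.2] size 35 24 long-axis deg 82 mean [451.6  71.9  11.5]
```

D is still in place, so I'll grasp it and take it to S3 (484,-115).

Emit:
{"fn": "play_rows", "kwargs": {
  "moves": "0.045 0 0 0 0 0 0;0.045 0 0 -.04 0 0 0;0.045 0 0 -.075 0 0 0;0.045 0 0 -.1 0 0 0;0.045 0 0 -.1 0 0 0"
}}

```text
t: 27.6
position: [0.4536, 0.0669, 0.0012]
orientation: [0.811, 0.584, -0.002, -0.002]
contact_force: [-0.8, 0.4, -0.7]
opening: 0.0451
grasp_force: 0.0
```

Emit:
{"fn": "play_rows", "kwargs": {
  "moves": "0.045 0 0 0 0 0 0;0.01 0 0 0 0 0 0;0.01 0 0 0 0 0 0;0.01 0 0 0 0 0 0;0.01 0 0 .03 0 0 0"
}}

```text
t: 28.1
position: [0.4539, 0.0672, 0.0324]
orientation: [0.81, 0.586, -0.002, -0.001]
contact_force: [0.0, 1.6, 0.4]
opening: 0.023
grasp_force: 29.8
```

Emit:
{"fn": "play_rows", "kwargs": {
  "moves": "0.01 0 0 .07 0 0 0;0.01 .006 -.04 .07 0 0 0;0.01 .012 -.085 .07 0 0 0;0.01 .018 -.13 .07 0 0 0;0.01 .029 -.178 .07 0 0 0"
}}

```text
t: 28.6
position: [0.4843, -0.112, 0.1046]
orientation: [0.81, 0.586, 0.0, 0.001]
contact_force: [0.2, 0.7, -0.7]
opening: 0.023
grasp_force: 29.8
```

Emit:
{"fn": "play_rows", "kwargs": {
  "moves": "0.01 0 0 0 0 0 0;0.01 0 0 -.03 0 0 0;0.01 0 0 -.06 0 0 0;0.01 0 0 -.06 0 0 0;0.045 0 0 -.06 0 0 0"
}}

```text
t: 29.1
position: [0.4841, -0.1102, 0.0437]
orientation: [0.81, 0.586, -0.0, -0.001]
contact_force: [0.6, -0.6, 0.7]
opening: 0.0361
grasp_force: 0.0
```

Emit:
{"fn": "play_rows", "kwargs": {
  "moves": "0.045 0 0 0 0 0 0;0.045 0 0 0 0 0 0;0.045 0 0 .05 0 0 0;0.03 0 0 .1 0 0 0;0.026 0 0 .14 0 0 0"
}}

```text
t: 29.6
position: [0.4852, -0.1108, 0.1867]
orientation: [0.81, 0.586, 0.001, 0.001]
contact_force: [0.8, -1.4, 0.3]
opening: 0.0259
grasp_force: 0.0
```

Emit:
{"fn": "play_rows", "kwargs": {
  "moves": "0.026 .008 -.12 0 0 0 -41;0.026 .008 -.12 0 0 0 -41;0.026 .008 -.12 0 0 0 -41;0.026 .008 -.12 0 0 0 -41;0.026 .008 -.12 0 0 0 -41"
}}

```text
t: 30.1
position: [0.4928, -0.2318, 0.1845]
orientation: [0.965, 0.262, 0.001, 0.001]
contact_force: [-0.5, 1.5, 0.4]
opening: 0.0259
grasp_force: 0.0
```

Emit:
{"fn": "play_rows", "kwargs": {
  "moves": "0.026 .006 -.117 0 0 0 -41;0.026 .006 -.117 0 0 0 -41;0.026 .006 -.117 0 0 0 -41;0.026 .006 -.117 0 0 0 -41;0.026 .006 -.117 0 0 0 -41"
}}

```text
t: 30.6
position: [0.4986, -0.3488, 0.1843]
orientation: [0.996, -0.093, 0.001, 0.0]
contact_force: [-0.0, 0.7, 0.9]
opening: 0.0262
grasp_force: 0.0
```

```bash
python3 - <<'E'
from h import *
s=bot.state();print(s['position'],s['orientation'].round(3))
d=shot('top','top9');P=cloud(d)
clays(d,P,(.35,.9,-.2,.32),.06)
a=cv2.resize(d['color'][130:250,220:480],None,fx=3,fy=3,interpolation=2);cv2.imwrite('pics/t9c.png',a)
E
```

```text
[ 0.49858218 -0.34879164  0.18431577] [ 0.996 -0.093  0.001  0.   ]
clay px [356. 177.] n 91 ctr [595.1 -74.5  18.3] size 32 23 long-axis deg 27 mean [594.2 -74.6  18.3]
clay px [379. 178.] n 52 ctr [ 590.2 -133.6   29.8] size 31 12 long-axis deg 78 mean [ 590.2 -133.6   30.1]
clay px [365. 199.] n 109 ctr [534.  -92.3  20.5] size 64 29 long-axis deg 30 mean [534.3 -95.4  21.4]
clay px [379. 195.] n 95 ctr [ 546.  -134.5   18.6] size 31 27 long-axis deg 21 mean [ 544.8 -134.1   18.7]
clay px [349. 197.] n 56 ctr [540.  -52.5  19.2] size 29 21 long-axis deg 27 mean [538.3 -52.8  18.7]
clay px [351. 211.] n 52 ctr [500.3 -57.6  18.9] size 30 22 long-axis deg 7 mean [500.6 -57.3  18.4]
clay px [371. 217.] n 99 ctr [ 484.6 -112.1   19.5] size 35 24 long-axis deg 67 mean [ 484.  -111.9   19.2]
```

View pics/t9c.png

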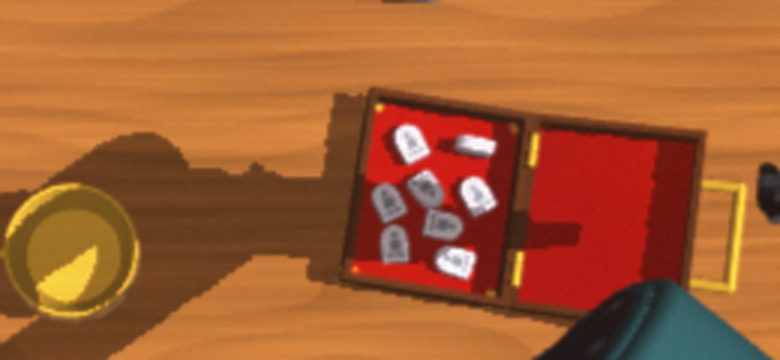

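All eight amulets are in the case, none are loose, and the pan stands empty. The bar is at crop (740,235), px (467,208).

```bash
python3 - <<'E'
from h import *
d=load('top9');P=cloud(d)*1000;c=d['color'].astype(int)
V,U=np.mgrid[:420,:560];m=(U>458)&(U<472)&(V>190)&(V<228)&(c[...,2]>130)&(c[...,0]<90)&(P[...,2]>45)&(P[...,2]<100)&(d['range_z']>0)
q=P[m];print(len(q),np.median(q,0),q.min(0),q.max(0))
arc(2.85,0,20)
E
```

```text
174 [ 499.73723788 -347.06675994   66.3016031 ] [ 449.26462963 -360.79288299   58.8600042 ] [ 545.88904126 -331.64372312   75.30472122]
0.0 0.001 0.007 0.025 0 0 0; 0.0 0.003 0.018 0.049 0 0 0; 0.0 0.006 0.032 0.071 0 0 0; 0.0 0.009 0.049 0.091 0 0 0; 0.0 0.012 0.068 0.109 0 0 0
0.0 0.004 0.022 0.014 0 0 0; 0.0 0.008 0.045 0.025 0 0 0; 0.0 0.013 0.070 0.033 0 0 0; 0.0 0.017 0.095 0.037 0 0 0; 0.0 0.022 0.121 0.037 0 0 0
0.0 0.005 0.026 -0.004 0 0 0; 0.0 0.009 0.050 -0.011 0 0 0; 0.0 0.013 0.074 -0.022 0 0 0; 0.0 0.017 0.096 -0.036 0 0 0; 0.0 0.021 0.116 -0.053 0 0 0
0.0 0.003 0.017 -0.020 0 0 0; 0.0 0.006 0.031 -0.042 0 0 0; 0.0 0.008 0.042 -0.066 0 0 0; 0.0 0.009 0.050 -0.091 0 0 0; 0.0 0.010 0.054 -0.117 0 0 0
```

Emit:
{"fn": "play_rows", "kwargs": {
  "moves": "0.026 0 .001 -.04 0 0 0;0.026 0 .001 -.08 0 0 0;0.026 0 .001 -.11 0 0 0;0.026 0 .001 -.131 0 0 0;0.026 0 .001 -.131 0 0 0"
}}

```text
t: 31.15
position: [0.4968, -0.345, 0.0502]
orientation: [0.996, -0.088, -0.002, -0.002]
contact_force: [-0.8, 0.1, 0.3]
opening: 0.0265
grasp_force: 0.0
```

Emit:
{"fn": "play_rows", "kwargs": {
  "moves": "0.026 0 0 0 0 0 0;0 0 0 0 0 0 0;0 0 0 0 0 0 0;0 0 0 0 0 0 0"
}}

```text
t: 31.55
position: [0.4995, -0.349, 0.0544]
orientation: [0.996, -0.089, 0.001, 0.002]
contact_force: [-2.8, -5.5, 1.8]
opening: 0.0086
grasp_force: 31.1
```

Gripped. I'll swing the lid shut.

Emit:
{"fn": "play_rows", "kwargs": {
  "moves": "0.0 0.001 0.007 0.025 0 0 0; 0.0 0.003 0.018 0.049 0 0 0; 0.0 0.006 0.032 0.071 0 0 0; 0.0 0.009 0.049 0.091 0 0 0; 0.0 0.012 0.068 0.109 0 0 0"
}}

```text
t: 32.05
position: [0.5106, -0.2884, 0.1677]
orientation: [0.996, -0.089, 0.002, 0.009]
contact_force: [-13.0, -21.7, 19.8]
opening: 0.0084
grasp_force: 31.1
```

Emit:
{"fn": "play_rows", "kwargs": {
  "moves": "0.0 0.004 0.022 0.014 0 0 0; 0.0 0.008 0.045 0.025 0 0 0; 0.0 0.013 0.070 0.033 0 0 0; 0.0 0.017 0.095 0.037 0 0 0; 0.0 0.022 0.121 0.037 0 0 0"
}}

```text
t: 32.55
position: [0.5371, -0.161, 0.2071]
orientation: [0.996, -0.089, 0.007, 0.004]
contact_force: [-3.8, -1.0, 29.2]
opening: 0.0088
grasp_force: 35.4
```

Emit:
{"fn": "play_rows", "kwargs": {
  "moves": "0.0 0.005 0.026 -0.004 0 0 0; 0.0 0.009 0.050 -0.011 0 0 0; 0.0 0.013 0.074 -0.022 0 0 0; 0.0 0.017 0.096 -0.036 0 0 0; 0.0 0.021 0.116 -0.053 0 0 0"
}}

```text
t: 33.05
position: [0.5585, -0.0409, 0.1492]
orientation: [0.996, -0.089, 0.006, 0.0]
contact_force: [5.9, -3.6, 1.3]
opening: 0.0085
grasp_force: 35.5
```

Emit:
{"fn": "play_rows", "kwargs": {
  "moves": "0.0 0.003 0.017 -0.020 0 0 0; 0.0 0.006 0.031 -0.042 0 0 0; 0.0 0.008 0.042 -0.066 0 0 0; 0.0 0.009 0.050 -0.091 0 0 0"
}}

```text
t: 33.45
position: [0.5666, 0.008, 0.0561]
orientation: [0.996, -0.088, 0.004, 0.001]
contact_force: [5.1, -9.8, -0.5]
opening: 0.0084
grasp_force: 35.6
```

Emit:
{"fn": "play_rows", "kwargs": {
  "moves": "0 0 .002 -.012 0 0 0;0 0 .003 -.022 0 0 0;0 0 .003 -.028 0 0 0;0 0 .003 -.03 0 0 0;0 0 .003 -.03 0 0 0"
}}

```text
t: 33.95
position: [0.568, 0.0108, 0.0298]
orientation: [0.996, -0.089, 0.006, -0.0]
contact_force: [-2.3, 0.2, 30.5]
opening: 0.0086
grasp_force: 41.8
```

Emit:
{"fn": "play_rows", "kwargs": {
  "moves": "0.026 0 0 0 0 0 0;0.026 0 0 0 0 0 0;0.026 0 0 0 0 0 0;0.026 0 0 .03 0 0 0;0.026 0 0 .07 0 0 0"
}}

```text
t: 34.45
position: [0.5602, 0.0115, 0.0929]
orientation: [0.996, -0.089, -0.003, -0.0]
contact_force: [-0.0, 0.0, 0.4]
opening: 0.026
grasp_force: 0.0
```

Emit:
{"fn": "play_rows", "kwargs": {
  "moves": "0.026 0 0 .05 0 0 0;0.026 -.05 .05 .1 0 0 0;0.026 -.09 .09 .12 0 0 0;0.026 -.1 .12 .12 0 0 0;0.026 -.1 .14 .12 0 0 0"
}}

```text
t: 34.95
position: [0.4601, 0.1522, 0.2155]
orientation: [0.996, -0.09, -0.0, -0.0]
contact_force: [1.7, 0.7, 0.3]
opening: 0.0263
grasp_force: 0.0
```

```bash
python3 - <<'E'
from h import *
d=shot('top','top10');P=cloud(d)*1000;ok=d['range_z']>0
V,U=np.mgrid[:420,:560]
m=ok&(abs(P[...,0]-543)<60)&(abs(P[...,1]+95)<45)&(P[...,2]>50)&(P[...,2]<90);q=P[m]
co=np.linalg.lstsq(np.c_[q[:,:2]-[543.6,-95.3],np.ones(len(q))],q[:,2],rcond=None)[0];print(len(q),co)
s=shot('side','side10')
cv2.imwrite('pics/e.png',np.vstack([cv2.resize(d['color'][90:300,150:480],(660,420))[:300],cv2.resize(s['color'][130:280,150:450],(660,300))]))
E
```

```text
1515 [6.66787524e-04 1.30167857e-03 6.43564509e+01]
```

View pics/e.png

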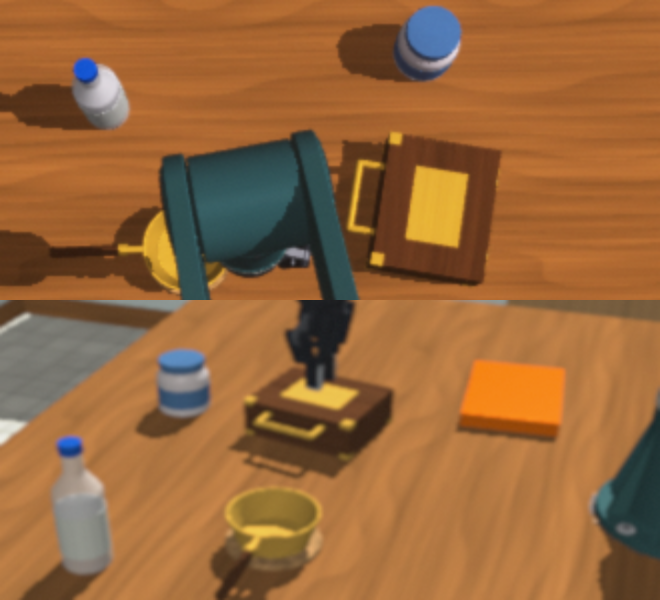

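The lid is shut flat: its top is at 64.4 mm with a slope of about 0.001. The pan stands on its coaster and no amulets are left on the bench. Handing the job in.

```bash
python3 -c "
from h import *
print(bot.close_job())"
```

```text
the job is handed in; nothing more can be done
None
```

The job is done and handed in: all eight amulets are in the case with the lid shut flat, rim on rim, the empty pan is upright on its coaster, and the robot touched nothing else.

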